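Set the blank against its stop and start the router

ROBOT

A 6-joint arm with a two-finger parallel gripper is mounted at the origin on the work surface. World frame = base frame: x ahead of the robot, y to its left, z up, the work surface at z = 0. Lengths are in m, angles in rad, forces in N, time in s.
With the tool pointing down it reaches from about 0.25 to 0.725 m from the base axis. Payload 4 kg.
Tool frame: the origin (TCP) lies at the very end of the fingers, on their centre line; the grasp point (between the pads) lies 19 mm behind it; z points along the fingers, x is the direction in which the jaws open and shut, and the axes are right-handed (so a half turn about z gives the same grasp; the last joint's range is limited). The gripper opens to 85 mm and grips with 20 to 120 N. Pads are 22 mm wide; open, the fingers measure 114 mm over their backs; the gripper's body (76 mm by 85 mm) begins 54 mm behind the grasp point. The pads swing forward as they close: fully open they stand 13 mm farther back than shut.
Start: joints at [-1.247, 0.241, 0.005, 1.335, 0, 1.571], TCP at [0.159, -0.474, 0.231] pointing down, gripper open.
Joint ranges: [-2.72, 2.72], [-1.05, 1.87], [-1.09, 1.28], [-1.99, 2.15], [-1.42, 1.44], [-3.14, 3.14]. Speed limits (rad/s): [2.79, 2.79, 3.14, 3.14, 3.14, 3.14].

INTERFACE

Orientations are given as a rotation vector (axis times angle).
In Python, from workcell import state, cams, bot gives the robot as it stands.
- The arm moves only by the shell command python3 -m handwheel 'ROWS' [FORCE]. ROWS is JSON, a list of rows, each an object of numbers: "fingers": the gripper's target within -1 to 1 (shut at 1, half-way at 0, fully open at -1); "x", "y", "z": the shift along the world's x, y, z in cm; "ax", "ay", "az": the turn, a rotation vector about the world's x, y, z in degrees. A call has 1 to 5 rows; each row is the pose to reach, as a shift and turn from the pose commanded when the call began; what a row does not reach only later rows make up. A row lasts 1/10 s, in which the tool goes at most 50 mm and 8.59 degrees, less where a joint would pass 70% of its speed; a pose out of reach is approached as far as the arm can. A call with a gripper value outside its range is refused whole. The fingers move at their own pace and stop on an object; FORCE is the grip in N (left out, the last holds). Time passes only in rows, so rows that repeat a pose let the fingers close. It gives the time, the measured TCP pose, the force and the opening at its end, in the units of the state.
- state(): the state, without advancing time (a new reading comes with each control period).
- cams.snapshot(name): name is "scene" or "top"; returns the picture (400x640x3 uint8, blue, green, red); there is no depth.
- cams.camera_model(name): a dict with "intrinsics" (3x3 intrinsics, pixels), "k1" (the pictures are not rectified: a ray, as slopes to the right and down, at radius r is drawn at 1 + k1 r^2 times it, then the intrinsics apply), "pose" (4x4, takes a point from camera to world coordinates). Camera axes: x right, y up, looking along -z (the intrinsics and any distortion apply to the point x, -y, -z); pixel columns grow to the right and rows downward; lengths in m; the calibration is good to about 2 mm. A picture is of the moment at which its call begins. camera_model takes no time and is no camera call.
- bot.hand_in(): hands the job in, once; it reports no verdict.
Trained networks look in the newest picture that a camera, given by its name, has taken for a name from the list of things; names that differ only in an ending like _2 or _b are one class to them, and where a whole thing is asked for, a point or a joint stands for the part that bears it (a point fixed in the world has none). Each returns a list of dicts, best first, with "conf" (0 to 1); they miss things now and then, are a little off and sometimes report something else, mostly with a low value. They report only what shows in the picture. A call takes as long as a camera call. They do not tell look-alikes from the thing itself.
- cams.recognise(camera, thing): "xy" ([column, row] in pixels, amid what is visible of it).
- cams.regions_of(camera, thing): "pixels" (400x640 bool, what is visible of it) and "xy" ([column, row] in pixels, amid what is visible of it).
- cams.place_of(camera, thing): "xy" ([column, row] in pixels: a listed point, or the origin of a listed thing).
The state is a dict: "t": time; "qpos": joint angles; "qvel": joint speeds; "effort": joint torques, N m; "position": TCP position; "eef_rot": TCP orientation; "contact_force": force on the tool from outside, world axes, zero at the start; "torque": the same for the moment, N m; "opening": opening from 0.0 (shut) to 1.0 (fully open).
Only numpy, scipy, OpenCV 4.12 (cv2) and the standard library are available. Lean on these libraries where they do the work, as an engineer would, in place of code of your own. Each camera call takes 0.05 s, during which the arm holds its last target.

TASK

Get the router ready and start it: first bring the far long side of the wooden blank on the loading pallet flush against the pallet's stop bar. Then, on the control box, flip the hinged switch guard up and back until it stays open by itself, and press down the raised end of the rocker switch beneath so that it is fully switched over. Leave the guard open, do not press the red emergency stop, and leave the mouse, screwdriver and can where they are.

Things in the scene. Friction and masses are not known exactly. Their poses are not given: they have to be found in the camera images.
- pallet: Loading pallet, plywood plate 260 x 200 x 18 mm (x, y, z) fixed to the table, left or right of the robot's middle; origin at the centre of its underside, top face at z = +18 mm. Along its far edge runs an aluminium stop bar, 200 mm long (y), 15 mm thick: its near face is at x = +95 mm, its top at z = +40 mm. Pallet x points from the robot's side to the bar.
- blank: Loose wooden blank 80 x 120 x 24 mm (x, y, z), about 0.2 kg, flat on the pallet, slightly crooked, 25 to 75 mm short of the bar; origin at the centre of its underside. With its far 120 mm side (+x) flush on the bar its origin is at pallet x = +55 mm. Its place along the bar does not matter while its centre is within 60 mm of the pallet's middle line.
- control_box: Control box, light painted metal, 190 x 240 x 90 mm (x, y, z), fixed to the table on the side away from the pallet; origin at the centre of its underside, top face at z = +90 mm; x points away from the robot's side. On top: the guarded rocker switch (along y = -40 mm), a hinge block behind it to z = +114 mm, a red emergency stop at x = +45, y = +70 mm.
- guard (a joint): Guard angle, rad: 0 shut, 2.0 fully open. Grey cover, 90 g, 110 x 80 mm (x, y), 34 mm walls, hinged at its far edge: near edge swings up and back. Free hinge: falls shut below about 1.4, past 1.5 falls back and stays open. Shut, its top is 42 mm above the box top. Lifting tab 40 mm wide (y), 7 thick, sticks out 32 mm from the top of its near edge, 35 mm free height below it.
- guard_hinge (a point): Point on the guard's hinge line, middle of its width: in the control box frame x = +65, y = -40, z = +114 mm.
- guard_tab (a point): Middle of the lower near edge of the guard's lifting tab; moves with the guard. Shut, it is 142 mm nearer to the robot's side (-x of the box) than the hinge line and 11 mm above it, i.e. 35 mm above the box's top face.
- rocker (a joint): Tilt of the rocker under the guard, rad: about 0 off (end nearer the robot's side raised), 0.40 fully switched over (near end down). Black bar 60 x 34 x 12 mm (x, y, z), pivoting about a line along y at box x = +5, z = +103 mm; stays where it is left; its near end takes about 4 N and moves down about 9 mm. A 74 x 46 mm bezel, 6 mm high, surrounds its foot.
- rocker_press (a point): Point on the rocker's top face to press, 22 mm from the pivot towards its near end, middle of its width; moves with the rocker. Switched off it is about 23 mm above the box's top face.
- estop (a joint): Travel of the red emergency stop button, m: 0 up, 0.006 pressed.
- estop_top (a point): Centre of the emergency stop's top, 36 mm across, 18 mm above the box's top face.
- mouse: Black computer mouse 100 x 58 x 31 mm, loose, between pallet and box; origin at the centre of its underside. Bystander.
- screwdriver: Screwdriver 200 mm long, loose, between pallet and box, lying about along x; origin at the middle of its underside. Bystander.
- can: Plain metal can, 66 mm across, 115 mm tall, standing loose beyond the work; origin at the centre of its underside. Bystander.
Not all that is in view belongs to the job. There is more than one size of the blank; the job needs the largest.

How it is judged:
On the way, in this order (a step that is already met when the one before it is completed fails the run):
1. the blank lies flush against the stop bar, guard still shut (x of blank in the frame of pallet between 0.052 and 0.058 m and angle between the x axis of blank and the x axis of pallet, either way round below 0.05 rad and y of blank in the frame of pallet between -0.06 and 0.06 m and z of blank in the frame of pallet below 0.022 m and linear speed of blank below 0.02 m/s and value of joint guard below 0.2 rad), for 0.2 s.
2. the guard stays open by itself, robot off it, rocker not yet switched (value of joint guard above 1.6 rad and contact force between each of the fingers, the arm and control_box below 0.3 N and value of joint rocker below 0.2 rad), for 0.3 s.
3. the rocker is switched over (value of joint rocker above 0.34 rad), for 0.2 s.
At the end, for the whole second after the job is handed in: The blank lies flat on the pallet with its long side flush on the stop bar (within 3 mm and 0.05 rad, its centre within 60 mm of the pallet's middle line), the guard stands open beyond 1.6 rad by itself, and the rocker is switched over (beyond 0.34 rad of 0.40); everything is at rest (x of blank in the frame of pallet between 0.052 and 0.058 m and angle between the x axis of blank and the x axis of pallet, either way round below 0.05 rad and y of blank in the frame of pallet between -0.06 and 0.06 m and z of blank in the frame of pallet below 0.022 m and linear speed of blank below 0.02 m/s and value of joint guard above 1.6 rad and contact force between each of the fingers, the arm and control_box below 0.3 N and value of joint rocker above 0.34 rad and velocity of joint guard between -0.1 and 0.1 rad/s); the robot touches nothing.
It fails at once if the emergency stop is pressed (3 mm or more) (value of joint estop above 0.003 m).
It fails at once if the mouse is moved by more than 25 mm (distance of mouse from where it was at the start of the episode above 0.025 m).
It fails at once if the screwdriver is moved by more than 25 mm (distance of screwdriver from where it was at the start of the episode above 0.025 m).
It fails at once if the can is moved by more than 25 mm (distance of can from where it was at the start of the episode above 0.025 m).
It also fails if it takes over 64 s, if anything falls off the work surface, if the arm or the gripper's body presses on something with over 40 N, if the wrist force passes 120 N, or if a joint passes its speed limit or range.

## Working session

There is one attempt and no reset: what is moved stays moved. The work goes in short steps, Python scripts to look and compute and a shell command to move; the robot and the scene stay as the last step left them, time stands still between calls to the robot, and variables do not carry over. Pictures are saved under pics/ and viewed, and the job is handed in when it is done.

```bash
ls; mkdir -p pics; python3 - <<'E'
from workcell import state,cams,bot
import cv2,numpy as np
s=state();print(s['t'],s['position'],s['eef_rot'],s['opening'])
for c in('scene','top'):
    cv2.imwrite(f'pics/{c}0.png',cams.snapshot(c))
    m=cams.camera_model(c);print(c,m['intrinsics'],m['k1'],np.round(m['pose'],3))
E
```

```text
pics
0.0 [ 0.15887925 -0.4734105   0.23040181] [-2.54943665  1.83360935  0.00268427] 0.9970441346260511
scene [[369.48462965   0.         314.06169407]
 [  0.         369.48462965 202.44540529]
 [  0.           0.           1.        ]] -0.04930078990048501 [[ 0.093 -0.72   0.688  1.217]
 [ 0.996  0.058 -0.073  0.003]
 [ 0.013  0.692  0.722  0.733]
 [ 0.     0.     0.     1.   ]]
top [[464.69199186   0.         317.87113216]
 [  0.         464.69199186 189.31909127]
 [  0.           0.           1.        ]] -0.07094159886833307 [[-0.014  0.987 -0.16   0.392]
 [-1.    -0.017 -0.017  0.057]
 [-0.02   0.159  0.987  1.444]
 [ 0.     0.     0.     1.   ]]
```

View pics/scene0.png

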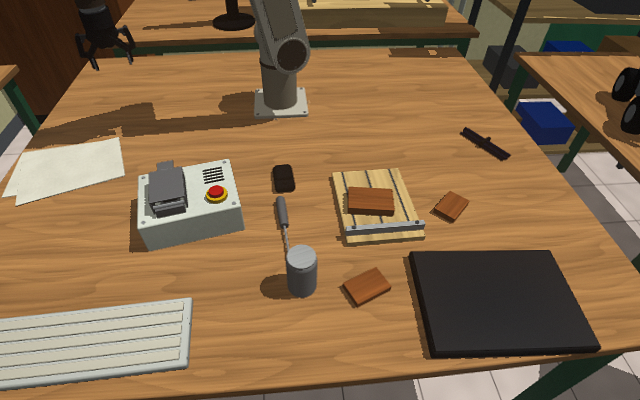

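View pics/top0.png

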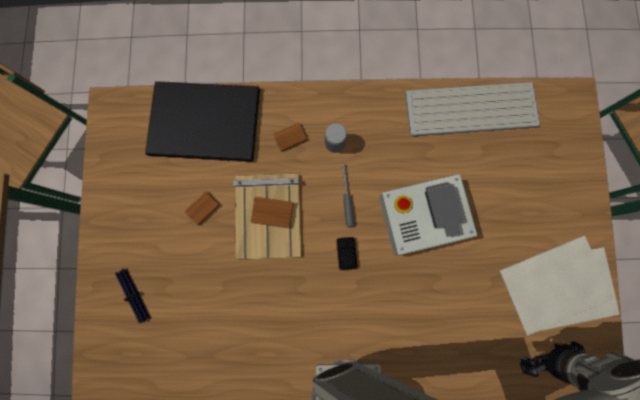

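```bash
cat > h.py <<'E'
from workcell import state,cams,bot
import cv2,numpy as np
from scipy.optimize import minimize
def proj(c,P):
    m=cams.camera_model(c);T=np.linalg.inv(m['pose']);P=np.atleast_2d(P)
    q=P@T[:3,:3].T+T[:3,3];q=q*[1,-1,-1]
    return cv2.projectPoints(q.reshape(-1,1,3),np.zeros(3),np.zeros(3),m['intrinsics'],np.array([m['k1'],0,0,0.]))[0].reshape(-1,2)
def unproj(c,xy,z):
    m=cams.camera_model(c)
    u=cv2.undistortPoints(np.array(xy,float).reshape(-1,1,2),m['intrinsics'],np.array([m['k1'],0,0,0.])).reshape(-1,2)
    d=np.c_[u[:,0],-u[:,1],-np.ones(len(u))]@m['pose'][:3,:3].T;o=m['pose'][:3,3]
    return o+d*((z-o[2])/d[:,2])[:,None]
def tri(pts): # {cam:xy}
    A=[];b=[]
    for c,xy in pts.items():
        o=cams.camera_model(c)['pose'][:3,3];d=unproj(c,[xy],0)[0]-o;d/=np.linalg.norm(d)
        M=np.eye(3)-np.outer(d,d);A.append(M);b.append(M@o)
    r=np.linalg.lstsq(np.vstack(A),np.hstack(b),rcond=None);return r[0]
def boxpts(sx,sy,z0,z1,p,ox=0,oy=0):
    x,y,a=p;L=np.array([[ox+i*sx/2,oy+j*sy/2,z] for i in(-1,1) for j in(-1,1) for z in(z0,z1)])
    R=np.array([[np.cos(a),-np.sin(a),0],[np.sin(a),np.cos(a),0],[0,0,1]])
    return L@R.T+[x,y,0]
def hull(c,boxes):
    im=np.zeros((1600,2560),np.uint8)
    for B in boxes:
        h=cv2.convexHull((proj(c,B)*4+1.5).astype(np.float32)).astype(np.int32)
        cv2.fillConvexPoly(im,h,1)
    return im>0
def fit(masks,f,p0):
    big={c:cv2.resize(m.astype(np.uint8),(2560,1600),interpolation=cv2.INTER_NEAREST)>0 for c,m in masks.items()}
    def cost(p):
        s=0
        for c,m in big.items():
            H=hull(c,f(p));s+=1-(H&m).sum()/max(1,(H|m).sum())
        return s
    p0=np.array(p0,float)
    S=np.vstack([p0,p0+[.015,0,0],p0+[0,.015,0],p0+[0,0,.12]])
    r=minimize(cost,p0,method='Nelder-Mead',options=dict(initial_simplex=S,xatol=1e-4,fatol=1e-5,maxiter=120))
    return r.x,r.fun
E
python3 - <<'E'
from h import *
import pickle
D={}
for c in('scene','top'):
    cams.snapshot(c)
    for t in('pallet','blank','control_box','guard','mouse','screwdriver','can'):
        r=cams.regions_of(c,t);D[c,t]=r
        print(c,t,[(round(q['conf'],2),np.round(q['xy'],1),int(q['pixels'].sum())) for q in r][:4])
    for t in('pallet','blank','control_box','guard_hinge','guard_tab','estop_top'):
        r=cams.place_of(c,t);D[c,t,'p']=r
        print(c,t,[(round(q['conf'],2),np.round(q['xy'],1)) for q in r][:4])
pickle.dump(D,open('D.pkl','wb'));print(state()['t'])
E
```

```text
scene pallet [(0.98, array([375.9, 220.5]), 4268)]
scene blank [(0.95, array([364.7, 283.2]), 1162), (0.92, array([372.4, 199.7]), 1198), (0.89, array([451.6, 207.3]), 680)]
scene control_box [(0.66, array([187.9, 203.9]), 7550)]
scene guard [(0.95, array([165.5, 184.3]), 1386)]
scene mouse [(0.91, array([284.8, 174.9]), 563)]
scene screwdriver [(0.71, array([280.5, 217.7]), 346)]
scene can [(0.72, array([302.5, 271.2]), 1474)]
scene pallet [(0.57, array([372.1, 207.9]))]
scene blank [(0.9, array([366.2, 285.8])), (0.67, array([368.6, 201.1])), (0.63, array([448.5, 210.2])), (0.42, array([371.1, 209.1]))]
scene control_box [(0.6, array([196.3, 216.3]))]
scene guard_hinge [(0.8, array([170.5, 204.8])), (0.22, array([164.8, 163.1]))]
scene guard_tab [(0.79, array([161.6, 163.2]))]
scene estop_top [(0.73, array([213.2, 190.2])), (0.19, array([162.3, 163.5]))]
top pallet [(0.82, array([267.1, 224.9]), 4222)]
top blank [(0.97, array([268.5, 210.4]), 1059), (0.95, array([199.4, 208.1]), 647), (0.77, array([286.1, 133.9]), 565)]
top control_box [(0.79, array([424.6, 214.9]), 5438), (0.63, array([347.2, 205.5]), 306)]
top guard [(0.85, array([446.3, 206.9]), 1303)]
top mouse [(0.82, array([346.2, 256.2]), 567)]
top screwdriver [(0.88, array([343.8, 202.5]), 331)]
top can [(0.58, array([338.2, 135.9]), 506)]
top pallet []
top blank [(0.88, array([200.3, 209.6])), (0.85, array([287.6, 135.6])), (0.84, array([271.8, 211.4]))]
top control_box [(0.88, array([423.8, 217.5]))]
top guard_hinge [(0.65, array([434.5, 189.7]))]
top guard_tab []
top estop_top [(0.48, array([404.2, 202.5]))]
1.5
```

```bash
python3 - <<'E'
from h import *
import pickle
D=pickle.load(open('D.pkl','rb'))
bl={'scene':D['scene','blank'][1]['pixels'],'top':D['top','blank'][0]['pixels']}
pm={c:D[c,'pallet'][0]['pixels']|bl[c] for c in bl}
fp=lambda p:[boxpts(.26,.2,0,.018,p),boxpts(.015,.2,0,.040,p,ox=.1025)]
fb=lambda p:[boxpts(.08,.12,.018,.042,p)]
fc=lambda p:[boxpts(.19,.24,0,.09,p),boxpts(.11,.08,.095,.132,p,ox=.01,oy=-.04),boxpts(.032,.04,.125,.132,p,ox=-.061,oy=-.04)]
g0=lambda c,x,z:unproj(c,[x],z)[0]
P0=g0('top',[267,222],.018);B0=g0('top',[271.5,212],.04);C0=g0('top',[424,216],.09)
print(P0,B0,C0)
cm={c:D[c,'control_box'][0]['pixels']|D[c,'guard'][0]['pixels'] for c in bl}
R={}
for n,m,f,p0 in(('pal',pm,fp,[*P0[:2],0]),('blk',bl,fb,[*B0[:2],0]),('box',cm,fc,[*C0[:2],.2])):
    for cs in(('top','scene'),('top',),('scene',)):
        x,v=fit({c:m[c] for c in cs},f,p0);print(n,cs,np.round(x,4),round(v,3))
        if len(cs)==2:R[n]=x
pickle.dump(R,open('R.pkl','wb'))
for c in('top','scene'):
    im=cv2.resize(cv2.imread(f'pics/{c}0.png'),None,fx=2,fy=2,interpolation=cv2.INTER_CUBIC)
    big=cv2.resize(im,None,fx=2,fy=2)
    for n,f in(('pal',fp),('blk',fb),('box',fc)):
        for B in f(R[n]):
            q=proj(c,B)*4+1.5
            for i in range(8):
                for j in range(i):
                    if bin(i^j).count('1')==1: cv2.line(big,tuple(map(int,q[i])),tuple(map(int,q[j])),(0,255,0),1)
    s=(slice(600,1200),slice(800,1600)) if 0 else None
    if c=='top':
        cv2.imwrite('pics/t_pal.png',big[650:1100,850:1350]);cv2.imwrite('pics/t_box.png',big[640:1060,1450:1950])
    else:
        cv2.imwrite('pics/s_pal.png',big[620:1020,1250:1800]);cv2.imwrite('pics/s_box.png',big[560:1060,450:1050])
E
```

```text
[0.52283472 0.24007734 0.018     ] [0.55114218 0.22356582 0.04      ] [ 0.5262042  -0.22877337  0.09      ]
pal ('top', 'scene') [0.5429 0.24   0.0251] 0.079
pal ('top',) [0.5419 0.2392 0.0251] 0.041
pal ('scene',) [0.5434 0.2405 0.0167] 0.035
blk ('top', 'scene') [ 0.5519  0.2243 -0.1751] 0.122
blk ('top',) [ 0.5519  0.2244 -0.1503] 0.038
blk ('scene',) [ 0.553   0.2236 -0.1987] 0.077
box ('top', 'scene') [ 0.5317 -0.2445  0.2097] 0.067
box ('top',) [ 0.532  -0.2442  0.2208] 0.029
box ('scene',) [ 0.5308 -0.2444  0.2038] 0.038
```

```bash
python3 -c "
import cv2,numpy as np
a=[cv2.resize(cv2.imread(f'pics/{n}.png'),(400,300)) for n in('t_pal','t_box','s_pal','s_box')]
cv2.imwrite('pics/m1.png',np.vstack([np.hstack(a[:2]),np.hstack(a[2:])]))"
```

```text
(no output)
```

View pics/m1.png

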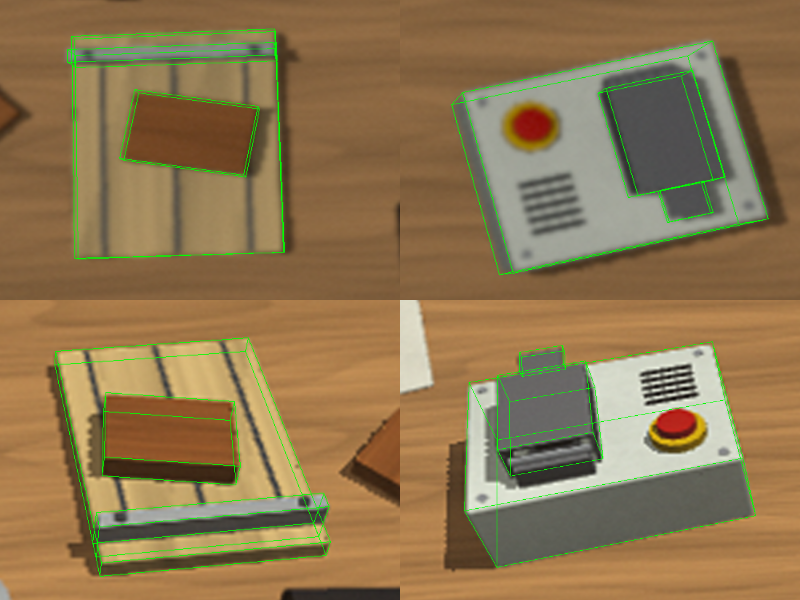

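```bash
cat >> h.py <<'E'
from scipy.spatial.transform import Rotation as Ro
import pickle
R=pickle.load(open('R.pkl','rb')) 
def w(n,x,y,z):
    p=R[n];c,s=np.cos(p[2]),np.sin(p[2]);return np.array([p[0]+c*x-s*y,p[1]+s*x+c*y,z])
def l(n,P):
    p=R[n];c,s=np.cos(p[2]),np.sin(p[2]);d=np.array(P[:2])-p[:2];return np.array([c*d[0]+s*d[1],-s*d[0]+c*d[1],P[2]])
E
python3 - <<'E'
from h import *
s=state();M=Ro.from_rotvec(s['eef_rot']).as_matrix();print(M.round(3))
jx=np.degrees(np.arctan2(M[1,0],M[0,0]));print('jaw dir deg',jx,'want pal',90+np.degrees(R['pal'][2]),'box',90+np.degrees(R['box'][2]))
print('blank in pal',l('pal',[*R['blk'][:2],.018]))
t=w('pal',-.078,-.016,.1);print(t,(t-s['position'])*100)
for n,q in(('tab grasp',(-.068,-.04,.11)),('hinge',(.065,-.04,.114)),('press',(-.019,-.04,.113))):print(n,w('box',*q))
print(s['qpos'],s['position'])
E
```

```text
[[ 0.318 -0.948  0.   ]
 [-0.948 -0.318 -0.   ]
 [ 0.    -0.    -1.   ]]
jaw dir deg -71.45015303243059 want pal 91.43929488341612 box 102.01573301119433
blank in pal [ 0.00857064 -0.01590006  0.018     ]
[0.46534393 0.22204988 0.1       ] [ 30.62711468  69.60668141 -13.13203873]
tab grasp [ 0.47355375 -0.29774567  0.11      ]
hinge [ 0.60363978 -0.27005769  0.114     ]
press [ 0.52148018 -0.28754484  0.113     ]
[-1.24702442e+00  2.40574573e-01  5.00316363e-03  1.33521248e+00
  5.63969903e-06  1.57081233e+00] [ 0.15907279 -0.47401693  0.23132039]
```

```bash
python3 -m handwheel '[{"x":10,"y":22.8,"az":-17,"fingers":-0.5},{"x":10,"y":22.8,"az":-17,"fingers":-0.5},{"x":10,"y":22.8,"az":-17,"fingers":-0.5},{"x":10,"y":22.8,"az":-17,"fingers":-0.5},{"x":10,"y":22.8,"az":-17,"fingers":-0.5}]' 30
python3 -m handwheel '[{"x":10,"y":22.8},{"x":10,"y":22.8},{"x":10,"y":22.8},{"x":10,"y":22.8},{"x":10,"y":22.8}]'
python3 -m handwheel '[{"x":10.6,"y":24},{"x":10.6,"y":24},{"x":10.6,"y":24},{"x":10.6,"y":24},{"x":10.6,"y":24}]'
python3 -m handwheel '[{"z":-6},{"z":-12},{"z":-12},{"z":-12}]'
```

```text
invalid input
invalid input
invalid input
invalid input
```

```bash
python3 -m handwheel '[{"fingers":-0.5,"x":10,"y":22.8,"z":0,"ax":0,"ay":0,"az":-17},{"fingers":-0.5,"x":10,"y":22.8,"z":0,"ax":0,"ay":0,"az":-17},{"fingers":-0.5,"x":10,"y":22.8,"z":0,"ax":0,"ay":0,"az":-17},{"fingers":-0.5,"x":10,"y":22.8,"z":0,"ax":0,"ay":0,"az":-17},{"fingers":-0.5,"x":10,"y":22.8,"z":0,"ax":0,"ay":0,"az":-17}]' 30
```

```text
t: 2.0
position: [0.2586, -0.2463, 0.2315]
eef_rot: [-2.25, 2.192, -0.001]
contact_force: [1.0, 0.1, -0.1]
opening: 0.75
```

```bash
python3 -m handwheel '[{"fingers":-0.5,"x":2.0,"y":4.5,"z":0,"ax":0,"ay":0,"az":0},{"fingers":-0.5,"x":4,"y":9,"z":0,"ax":0,"ay":0,"az":0},{"fingers":-0.5,"x":6,"y":13.5,"z":0,"ax":0,"ay":0,"az":0},{"fingers":-0.5,"x":8,"y":18,"z":0,"ax":0,"ay":0,"az":0},{"fingers":-0.5,"x":10,"y":22.5,"z":0,"ax":0,"ay":0,"az":0}]' 
python3 -m handwheel '[{"fingers":-0.5,"x":2.0,"y":4.5,"z":0,"ax":0,"ay":0,"az":0},{"fingers":-0.5,"x":4,"y":9,"z":0,"ax":0,"ay":0,"az":0},{"fingers":-0.5,"x":6,"y":13.5,"z":0,"ax":0,"ay":0,"az":0},{"fingers":-0.5,"x":8,"y":18,"z":0,"ax":0,"ay":0,"az":0},{"fingers":-0.5,"x":10.5,"y":24,"z":0,"ax":0,"ay":0,"az":0}]'
python3 -m handwheel '[{"fingers":-0.5,"x":0,"y":0,"z":-4,"ax":0,"ay":0,"az":0},{"fingers":-0.5,"x":0,"y":0,"z":-8,"ax":0,"ay":0,"az":0},{"fingers":-0.5,"x":0,"y":0,"z":-12,"ax":0,"ay":0,"az":0},{"fingers":-0.5,"x":0,"y":0,"z":-15,"ax":0,"ay":0,"az":0},{"fingers":-0.5,"x":0,"y":0,"z":-15,"ax":0,"ay":0,"az":0}]'
python3 - <<'E'
from h import *
s=state();print(s['t'],s['position'],l('pal',s['position']),s['contact_force'])
for c in('scene','top'):
    a=cams.snapshot(c);cv2.imwrite(f'pics/{c}1.png',a)
a=cv2.imread('pics/scene1.png')[130:280,280:480];b=cv2.imread('pics/top1.png')[150:300,200:400]
cv2.imwrite('pics/m2.png',cv2.resize(np.hstack([a,b]),None,fx=2,fy=2,interpolation=cv2.INTER_CUBIC))
E
```

```text
t: 2.5
position: [0.3587, -0.021, 0.2318]
eef_rot: [-2.251, 2.19, -0.002]
contact_force: [1.0, -0.9, -0.3]
opening: 0.752
t: 3.0
position: [0.4417, 0.0488, 0.2313]
eef_rot: [-2.297, 2.108, 0.044]
contact_force: [0.3, 0.4, -0.9]
opening: 0.751
t: 3.5
position: [0.4372, 0.0478, 0.0777]
eef_rot: [-2.3, 2.114, 0.053]
contact_force: [-0.2, 0.7, -0.6]
opening: 0.749
3.5 [0.43723589 0.04775868 0.07769283] [-0.11047698 -0.1895302   0.07769283] [-0.18038512  0.70431441 -0.56293428]
```

View pics/m2.png

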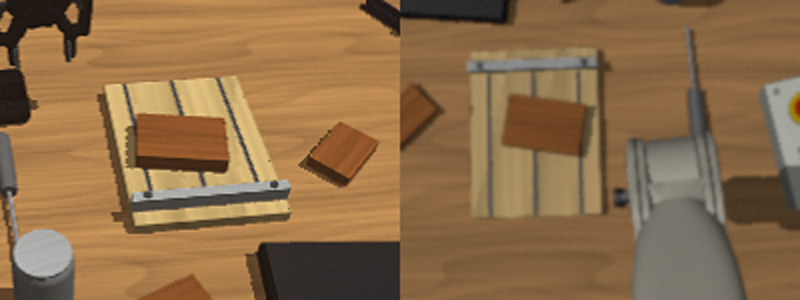

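```bash
python3 - <<'E'
from h import *
print(state()['qpos'].round(3))
E
python3 -m handwheel '[{"fingers":-0.5,"x":0,"y":0,"z":4,"ax":0,"ay":0,"az":0},{"fingers":-0.5,"x":0,"y":0,"z":8,"ax":0,"ay":0,"az":0},{"fingers":-0.5,"x":0,"y":0,"z":12,"ax":0,"ay":0,"az":0}]'
python3 - <<'E'
from h import *
s=state();M=Ro.from_rotvec(s['eef_rot']).as_matrix();print(s['qpos'].round(3),M.round(3))
print(np.degrees(np.arctan2(M[1,0],M[0,0])))
E
```

```text
[ 0.083  0.263 -0.388  0.922  0.037  3.141]
t: 3.9
position: [0.4421, 0.0482, 0.2054]
eef_rot: [-2.293, 2.107, 0.039]
contact_force: [-0.2, -0.9, 0.2]
opening: 0.748
[ 0.083  0.143 -0.186  1.239  0.037  3.141] [[ 0.084 -0.996  0.   ]
 [-0.996 -0.084  0.037]
 [-0.037 -0.003 -0.999]]
-85.15855278644659
```

```bash
for i in 1; do python3 -m handwheel '[{"fingers":-0.5,"x":0,"y":0,"z":0.5,"ax":0,"ay":0,"az":8.5},{"fingers":-0.5,"x":0,"y":0,"z":1,"ax":0,"ay":0,"az":17},{"fingers":-0.5,"x":0,"y":0,"z":2,"ax":0,"ay":0,"az":25.5},{"fingers":-0.5,"x":0,"y":0,"z":2,"ax":0,"ay":0,"az":34},{"fingers":-0.5,"x":0,"y":0,"z":2,"ax":0,"ay":0,"az":42.5}]'; done
python3 - <<'E'
from h import *
s=state();M=Ro.from_rotvec(s['eef_rot']).as_matrix();print(s['qpos'].round(3),M.round(3))
print(np.degrees(np.arctan2(M[1,0],M[0,0])))
E
```

```text
t: 4.4
position: [0.4426, 0.0482, 0.2248]
eef_rot: [-2.915, 1.128, 0.045]
contact_force: [0.8, -0.2, -0.4]
opening: 0.75
[ 0.09   0.151 -0.125  1.314  0.027  2.399] [[ 0.739 -0.673 -0.022]
 [-0.673 -0.739  0.025]
 [-0.033 -0.004 -0.999]]
-42.31080288613108
```

Good; joint 6 unwinds this way. Continue turning while going to the pallet.

```bash
python3 -m handwheel '[{"fingers":-0.5,"x":0,"y":2,"z":0,"ax":0,"ay":0,"az":8.5},{"fingers":-0.5,"x":0,"y":4,"z":0,"ax":0,"ay":0,"az":17},{"fingers":-0.5,"x":0,"y":6,"z":0,"ax":0,"ay":0,"az":25.5},{"fingers":-0.5,"x":0,"y":8,"z":0,"ax":0,"ay":0,"az":34},{"fingers":-0.5,"x":0,"y":10,"z":0,"ax":0,"ay":0,"az":42.5}]'
python3 -m handwheel '[{"fingers":-0.5,"x":0,"y":2,"z":0,"ax":0,"ay":0,"az":8.5},{"fingers":-0.5,"x":0,"y":4,"z":0,"ax":0,"ay":0,"az":17},{"fingers":-0.5,"x":0,"y":6,"z":0,"ax":0,"ay":0,"az":25.5},{"fingers":-0.5,"x":0,"y":7,"z":0,"ax":0,"ay":0,"az":34},{"fingers":-0.5,"x":0,"y":7,"z":0,"ax":0,"ay":0,"az":42.5}]'
python3 -m handwheel '[{"fingers":-0.5,"x":0,"y":0,"z":0,"ax":0,"ay":0,"az":8.5},{"fingers":-0.5,"x":0,"y":0,"z":0,"ax":0,"ay":0,"az":17},{"fingers":-0.5,"x":0,"y":0,"z":0,"ax":0,"ay":0,"az":25.5},{"fingers":-0.5,"x":0,"y":0,"z":0,"ax":0,"ay":0,"az":34},{"fingers":-0.5,"x":0,"y":0,"z":0,"ax":0,"ay":0,"az":42.5}]'
python3 - <<'E'
from h import *
s=state();M=Ro.from_rotvec(s['eef_rot']).as_matrix();print(s['qpos'].round(3),M.round(3))
print(np.degrees(np.arctan2(M[1,0],M[0,0])))
a=Ro.from_euler('z',91.4,degrees=True)*Ro.from_euler('x',180,degrees=True)
print((a*Ro.from_matrix(M).inv()).as_rotvec(degrees=True), s['position'],l('pal',s['position']),(w('pal',-.078,-.016,.1)-s['position'])*100)
E
```

```text
t: 4.9
position: [0.4422, 0.1492, 0.2244]
eef_rot: [-3.141, -0.005, 0.05]
contact_force: [-0.2, -0.3, 0.4]
opening: 0.752
t: 5.4
position: [0.4421, 0.2201, 0.2242]
eef_rot: [2.912, 1.141, -0.045]
contact_force: [-0.5, -0.4, 0.4]
opening: 0.751
t: 5.9
position: [0.4422, 0.2187, 0.2244]
eef_rot: [2.293, 2.108, -0.033]
contact_force: [-0.5, -0.3, 1.5]
opening: 0.746
[ 0.479  0.241 -0.013  1.331 -0.032  0.563] [[ 0.084  0.996  0.002]
 [ 0.996 -0.084 -0.034]
 [-0.034  0.005 -0.999]]
85.18123338593168
[1.95961644 0.24671637 6.21296081] [0.44215369 0.21870681 0.2244216 ] [-0.1012669  -0.01875953  0.2244216 ] [  2.31902429   0.33430732 -12.44216024]
```

```bash
python3 -m handwheel '[{"fingers":-0.5,"x":1.6,"y":0.3,"z":-4,"ax":2,"ay":0.2,"az":6.2},{"fingers":-0.5,"x":1.6,"y":0.3,"z":-8,"ax":2,"ay":0.2,"az":6.2},{"fingers":-0.5,"x":1.6,"y":0.3,"z":-12,"ax":2,"ay":0.2,"az":6.2},{"fingers":-0.5,"x":1.6,"y":0.3,"z":-17,"ax":2,"ay":0.2,"az":6.2},{"fingers":-0.5,"x":1.6,"y":0.3,"z":-17,"ax":2,"ay":0.2,"az":6.2}]'
python3 -m handwheel '[{"fingers":-0.5,"x":0,"y":0,"z":-1.5,"ax":0,"ay":0,"az":0},{"fingers":-0.5,"x":0,"y":0,"z":-2.5,"ax":0,"ay":0,"az":0},{"fingers":-0.5,"x":0,"y":0,"z":-3,"ax":0,"ay":0,"az":0},{"fingers":-0.5,"x":0,"y":0,"z":-3,"ax":0,"ay":0,"az":0}]'
python3 - <<'E'
from h import *
s=state();print(s['position'],l('pal',s['position']),s['contact_force'].round(1),s['eef_rot'])
for c in('scene','top'):
    a=cams.snapshot(c);cv2.imwrite(f'pics/{c}2.png',a)
a=cv2.imread('pics/scene2.png')[130:280,280:480];b=cv2.imread('pics/top2.png')[150:300,200:400]
cv2.imwrite('pics/m3.png',cv2.resize(np.hstack([a,b]),None,fx=2,fy=2,interpolation=cv2.INTER_CUBIC))
E
```

```text
t: 6.4
position: [0.4535, 0.2193, 0.0479]
eef_rot: [-2.198, -2.238, 0.02]
contact_force: [-1.0, -1.7, 0.1]
opening: 0.747
t: 6.8
position: [0.4578, 0.2215, 0.0226]
eef_rot: [-2.201, -2.241, 0.004]
contact_force: [-0.2, -0.0, -0.0]
opening: 0.75
[0.45784707 0.22145171 0.02256424] [-0.08550952 -0.01640968  0.02256424] [-0.2 -0.  -0. ] [-2.2007488  -2.24108448  0.00407692]
```

View pics/m3.png

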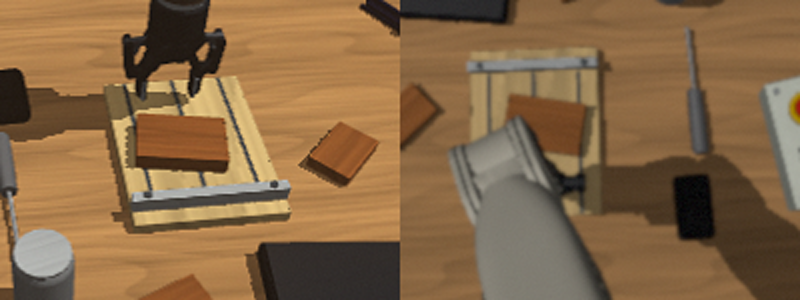

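```bash
python3 -m handwheel '[{"fingers":-0.5,"x":1,"y":0,"z":0,"ax":0,"ay":0,"az":0},{"fingers":-0.5,"x":2,"y":0,"z":0,"ax":0,"ay":0,"az":0},{"fingers":-0.5,"x":2.5,"y":0,"z":0,"ax":0,"ay":0,"az":0},{"fingers":-0.5,"x":3,"y":0,"z":0,"ax":0,"ay":0,"az":0},{"fingers":-0.5,"x":3.5,"y":0,"z":0,"ax":0,"ay":0,"az":0}]'
python3 -m handwheel '[{"fingers":-0.5,"x":0.5,"y":0,"z":0,"ax":0,"ay":0,"az":0},{"fingers":-0.5,"x":1,"y":0,"z":0,"ax":0,"ay":0,"az":0},{"fingers":-0.5,"x":1.5,"y":0,"z":0,"ax":0,"ay":0,"az":0},{"fingers":-0.5,"x":2,"y":0,"z":0,"ax":0,"ay":0,"az":0},{"fingers":-0.5,"x":2.5,"y":0,"z":0,"ax":0,"ay":0,"az":0}]'
python3 - <<'E'
from h import *
s=state();print(s['position'],l('pal',s['position']),s['contact_force'].round(1),s['eef_rot'])
for c in('scene','top'):
    a=cams.snapshot(c);cv2.imwrite(f'pics/{c}3.png',a)
a=cv2.imread('pics/scene3.png')[130:280,280:480];b=cv2.imread('pics/top3.png')[150:300,200:400]
cv2.imwrite('pics/m4.png',cv2.resize(np.hstack([a,b]),None,fx=2,fy=2,interpolation=cv2.INTER_CUBIC))
E
```

```text
t: 7.4
position: [0.4926, 0.221, 0.0212]
eef_rot: [-2.201, -2.24, 0.007]
contact_force: [0.5, 0.7, 0.9]
opening: 0.753
t: 7.9
position: [0.5174, 0.2211, 0.0213]
eef_rot: [-2.2, -2.241, 0.007]
contact_force: [-0.0, 0.1, -0.6]
opening: 0.752
[0.51741489 0.22111085 0.02126203] [-0.02596906 -0.01824665  0.02126203] [-0.   0.1 -0.6] [-2.20018394 -2.24068147  0.00668589]
```

View pics/m4.png

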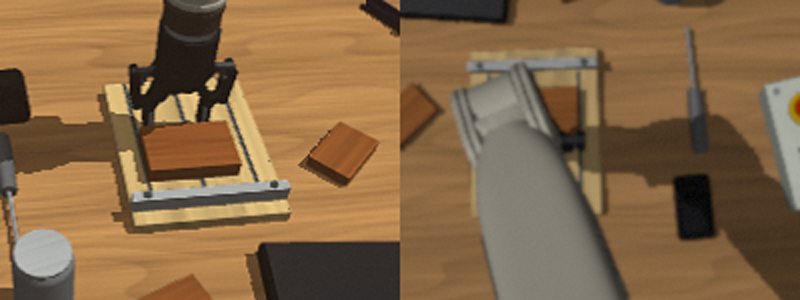

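```bash
python3 -m handwheel '[{"fingers":-0.5,"x":0.5,"y":0,"z":0,"ax":0,"ay":0,"az":0},{"fingers":-0.5,"x":1,"y":0,"z":0,"ax":0,"ay":0,"az":0},{"fingers":-0.5,"x":1.5,"y":0,"z":0,"ax":0,"ay":0,"az":0},{"fingers":-0.5,"x":1.8,"y":0,"z":0,"ax":0,"ay":0,"az":0},{"fingers":-0.5,"x":2.0,"y":0,"z":0,"ax":0,"ay":0,"az":0}]'
python3 -m handwheel '[{"fingers":-0.5,"x":0.2,"y":0,"z":0,"ax":0,"ay":0,"az":0},{"fingers":-0.5,"x":0.4,"y":0,"z":0,"ax":0,"ay":0,"az":0}]'
python3 - <<'E'
from h import *
s=state();print(s['position'],l('pal',s['position']),s['contact_force'].round(1),s['eef_rot'])
a=cams.snapshot('scene');cv2.imwrite(f'pics/scene4.png',a)
cv2.imwrite('pics/m5.png',cv2.resize(a[130:280,280:480],None,fx=4,fy=4,interpolation=cv2.INTER_CUBIC))
E
```

```text
t: 8.5
position: [0.5374, 0.2211, 0.0213]
eef_rot: [-2.2, -2.24, 0.006]
contact_force: [-2.1, 0.5, 0.6]
opening: 0.752
t: 8.7
position: [0.5411, 0.2211, 0.0214]
eef_rot: [-2.2, -2.241, 0.007]
contact_force: [-0.8, 0.9, 0.7]
opening: 0.753
[0.54113445 0.22107922 0.02135234] [-0.00225777 -0.01887404  0.02135234] [-0.8  0.9  0.7] [-2.20028279 -2.24064683  0.0066119 ]
```

View pics/m5.png

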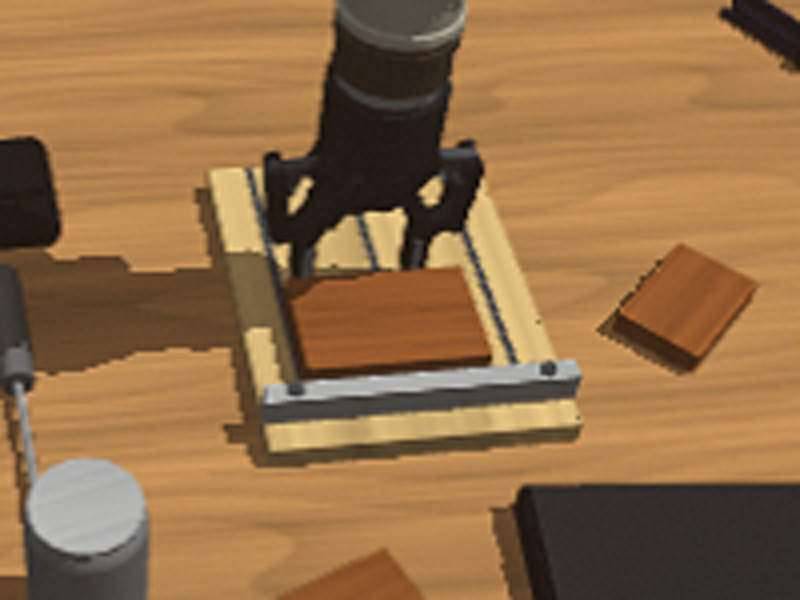

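```bash
python3 -m handwheel '[{"fingers":-0.5,"x":0.2,"y":0,"z":0,"ax":0,"ay":0,"az":0},{"fingers":-0.5,"x":0.4,"y":0,"z":0,"ax":0,"ay":0,"az":0}]'
python3 -m handwheel '[{"fingers":-0.5,"x":0.2,"y":0,"z":0,"ax":0,"ay":0,"az":0},{"fingers":-0.5,"x":0.4,"y":0,"z":0,"ax":0,"ay":0,"az":0}]'
python3 -m handwheel '[{"fingers":-0.5,"x":0.2,"y":0,"z":0,"ax":0,"ay":0,"az":0}]'
```

```text
t: 8.95
position: [0.5451, 0.2211, 0.0213]
eef_rot: [-2.2, -2.241, 0.007]
contact_force: [-1.1, 0.6, -0.5]
opening: 0.752
t: 9.15
position: [0.5482, 0.221, 0.0212]
eef_rot: [-2.199, -2.24, 0.009]
contact_force: [-5.6, -0.3, 4.2]
opening: 0.75
t: 9.25
position: [0.5482, 0.221, 0.0212]
eef_rot: [-2.196, -2.239, 0.013]
contact_force: [-10.9, 0.5, 9.7]
opening: 0.749
```

```bash
python3 -m handwheel '[{"fingers":-0.5,"x":0.2,"y":0,"z":0,"ax":0,"ay":0,"az":0},{"fingers":-0.5,"x":0.2,"y":0,"z":0,"ax":0,"ay":0,"az":0},{"fingers":-0.5,"x":0.2,"y":0,"z":0,"ax":0,"ay":0,"az":0}]'
python3 -m handwheel '[{"fingers":-0.5,"x":-0.6,"y":0,"z":0,"ax":0,"ay":0,"az":0},{"fingers":-0.5,"x":-1.5,"y":0,"z":0,"ax":0,"ay":0,"az":0},{"fingers":-0.5,"x":-4,"y":0,"z":0,"ax":0,"ay":0,"az":0},{"fingers":-0.5,"x":-8,"y":0,"z":4,"ax":0,"ay":0,"az":0},{"fingers":-0.5,"x":-12,"y":-1,"z":8,"ax":0,"ay":0,"az":0}]'
python3 - <<'E'
from h import *
import pickle
fb=lambda p:[boxpts(.08,.12,.018,.042,p)]
fp=lambda p:[boxpts(.26,.2,0,.018,p),boxpts(.015,.2,0,.040,p,ox=.1025)]
s=state();print(s['position'],s['contact_force'])
ms={};mp={}
for c in('scene','top'):
    a=cams.snapshot(c);cv2.imwrite(f'pics/{c}5.png',a)
    r=cams.regions_of(c,'blank');print([(q['conf'],q['xy'],q['pixels'].sum()) for q in r])
    e=w('pal',.055,-.02,.04);k=[q for q in r if np.linalg.norm(q['xy']-proj(c,e)[0])<15]
    if k: ms[c]=k[0]['pixels']
for cs in [list(ms)]+[[c] for c in ms]:
    x,v=fit({c:ms[c] for c in cs},fb,[*w('pal',.055,-.02,0)[:2],.02]);print(cs,x,v,l('pal',[*x[:2],0]),x[2]-R['pal'][2])
a=cv2.imread('pics/scene5.png')[130:280,280:480];b=cv2.imread('pics/top5.png')[150:300,200:400]
cv2.imwrite('pics/m6.png',cv2.resize(np.hstack([a,b]),None,fx=2,fy=2,interpolation=cv2.INTER_CUBIC))
E
```

```text
t: 9.55
position: [0.5482, 0.2209, 0.0211]
eef_rot: [-2.194, -2.238, 0.017]
contact_force: [-12.0, -1.5, 8.6]
opening: 0.748
t: 10.05
position: [0.4413, 0.2132, 0.0911]
eef_rot: [-2.2, -2.241, 0.009]
contact_force: [0.9, -0.1, 1.5]
opening: 0.753
[0.44130218 0.21322482 0.09113953] [ 0.91300023 -0.12463197  1.53412117]
[(0.63, [374.6, 201.2], np.int64(4372)), (0.58, [452.3, 205.8], np.int64(610))]
[(0.97, [199.3, 207.9], np.int64(625)), (0.94, [288.9, 134.1], np.int64(530)), (0.61, [267.7, 196.7], np.int64(1043))]
['scene', 'top'] [0.59818964 0.23256808 0.02628157] 0.98335151886127 [ 0.05506799 -0.00882192  0.        ] 0.0011611332582997687
['scene'] [0.64802338 0.20045396 0.04184402] 0.7561325678496869 [ 0.10407937 -0.04217761  0.        ] 0.01672358394051774
['top'] [0.59815236 0.23297232 0.0138005 ] 0.04169072641182581 [ 0.05504087 -0.00841686  0.        ] -0.011319930390770117
```

View pics/m6.png

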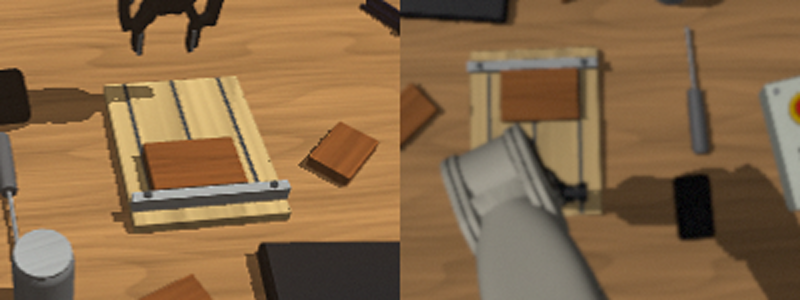

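```bash
python3 - <<'E'
from h import *
D=pickle.load(open('D.pkl','rb'))
for t,q in(('guard_tab',(-.077,-.04,.125)),('guard_hinge',(.065,-.04,.114)),('estop_top',(.045,.07,.108))):
    P=w('box',*q);print(t,P.round(4))
    for c in('scene','top'):
        r=D[c,t,'p']
        if r: print(c,unproj(c,[r[0]['xy']],P[2])[0].round(4))
s=state();M=Ro.from_rotvec(s['eef_rot']).as_matrix();print(np.degrees(np.arctan2(M[1,0],M[0,0])),s['qpos'].round(2),s['position'])
print((w('box',-.068,-.04,.2)-s['position'])*100)
E
```

```text
guard_tab [ 0.4648 -0.2996  0.125 ]
scene [ 0.4681 -0.3095  0.125 ]
guard_hinge [ 0.6036 -0.2701  0.114 ]
scene [ 0.6074 -0.2657  0.114 ]
top [ 0.5997 -0.258   0.114 ]
estop_top [ 0.5612 -0.1666  0.108 ]
scene [ 0.5604 -0.1732  0.108 ]
top [ 0.5647 -0.1694  0.108 ]
91.06228975536818 [ 0.45  0.33 -0.25  0.99 -0.    0.43] [0.44382706 0.2138321  0.09295358]
[  2.97266896 -51.15777663  10.70464215]
```

```bash
python3 -m handwheel '[{"fingers":-0.6,"x":0,"y":0,"z":5,"ax":0,"ay":0,"az":0},{"fingers":-0.6,"x":0,"y":-2,"z":9.5,"ax":0,"ay":0,"az":0},{"fingers":-0.6,"x":0,"y":-6,"z":12,"ax":0,"ay":0,"az":5},{"fingers":-0.6,"x":0,"y":-11,"z":12,"ax":0,"ay":0,"az":10.9},{"fingers":-0.6,"x":0,"y":-16,"z":12,"ax":0,"ay":0,"az":10.9}]'
python3 -m handwheel '[{"fingers":-0.6,"x":0,"y":-5,"z":0,"ax":0,"ay":0,"az":0},{"fingers":-0.6,"x":0,"y":-10,"z":0,"ax":0,"ay":0,"az":0},{"fingers":-0.6,"x":0,"y":-15,"z":0,"ax":0,"ay":0,"az":0},{"fingers":-0.6,"x":0,"y":-20,"z":0,"ax":0,"ay":0,"az":0},{"fingers":-0.6,"x":0,"y":-24,"z":0,"ax":0,"ay":0,"az":0}]'
python3 -m handwheel '[{"fingers":-0.6,"x":0,"y":-4,"z":0,"ax":0,"ay":0,"az":0},{"fingers":-0.6,"x":0,"y":-8,"z":0,"ax":0,"ay":0,"az":0},{"fingers":-0.6,"x":0,"y":-11,"z":0,"ax":0,"ay":0,"az":0},{"fingers":-0.6,"x":0,"y":-11,"z":0,"ax":0,"ay":0,"az":0}]'
python3 - <<'E'
from h import *
s=state();M=Ro.from_rotvec(s['eef_rot']).as_matrix();print(np.degrees(np.arctan2(M[1,0],M[0,0])),M[:,2],s['qpos'].round(2),s['position'])
print((w('box',-.068,-.04,.105)-s['position'])*100)
E
```

```text
t: 10.75
position: [0.4446, 0.0519, 0.2117]
eef_rot: [1.974, 2.442, -0.004]
contact_force: [2.9, -0.3, 0.7]
opening: 0.798
t: 11.25
position: [0.4432, -0.1903, 0.2102]
eef_rot: [-1.981, -2.437, 0.008]
contact_force: [0.2, 0.8, -0.3]
opening: 0.803
t: 11.65
position: [0.443, -0.3012, 0.2095]
eef_rot: [-1.985, -2.434, 0.008]
contact_force: [-0.2, -0.2, 0.7]
opening: 0.802
101.6143875593468 [-0.00416594 -0.00347706 -0.99998528] [-0.59  0.32  0.06  1.31 -0.01 -0.8 ] [ 0.44304238 -0.30122611  0.20947561]
[  3.05113699   0.34804368 -10.44756088]
```

```bash
python3 -m handwheel '[{"fingers":-0.6,"x":3,"y":0.3,"z":-2,"ax":0,"ay":0,"az":0},{"fingers":-0.6,"x":3,"y":0.3,"z":-4,"ax":0,"ay":0,"az":0},{"fingers":-0.6,"x":3,"y":0.3,"z":-4.5,"ax":0,"ay":0,"az":0},{"fingers":-0.6,"x":3,"y":0.3,"z":-4.5,"ax":0,"ay":0,"az":0}]'
cat > see.py <<'E'
import sys
from h import *
n=sys.argv[1];s=state();print(s['t'],s['position'],l('box',s['position']).round(4),s['contact_force'].round(1),s['opening'])
for c in('scene','top'): cv2.imwrite(f'pics/{c}_{n}.png',cams.snapshot(c))
a=cv2.imread(f'pics/scene_{n}.png')[100:250,80:280];b=cv2.imread(f'pics/top_{n}.png')[140:290,350:550]
cv2.imwrite(f'pics/m_{n}.png',cv2.resize(np.hstack([a,b]),None,fx=2,fy=2,interpolation=cv2.INTER_CUBIC))
E
python3 see.py 7
```

```text
t: 12.05
position: [0.4721, -0.2929, 0.1647]
eef_rot: [-1.975, -2.437, 0.007]
contact_force: [-0.2, -0.0, 0.0]
opening: 0.803
12.05 [ 0.47208978 -0.29291465  0.16473132] [-0.0684 -0.035   0.1647] [-0.2 -0.   0. ] 0.8026685753745567
```

View pics/m_7.png

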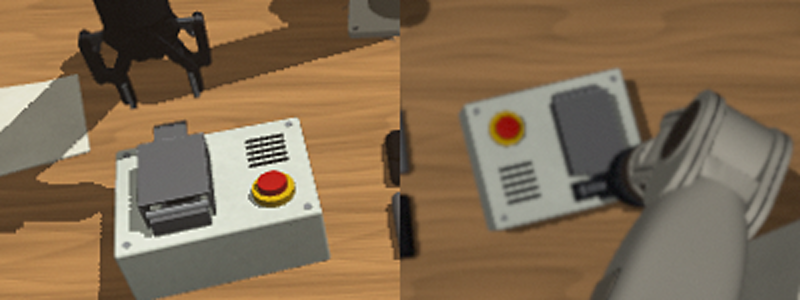

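```bash
python3 -m handwheel '[{"fingers":-0.6,"x":0.1,"y":-0.5,"z":-1.5,"ax":0,"ay":0,"az":0.4},{"fingers":-0.6,"x":0.1,"y":-0.5,"z":-3,"ax":0,"ay":0,"az":0.4},{"fingers":-0.6,"x":0.1,"y":-0.5,"z":-4.5,"ax":0,"ay":0,"az":0.4},{"fingers":-0.6,"x":0.1,"y":-0.5,"z":-5.8,"ax":0,"ay":0,"az":0.4},{"fingers":-0.6,"x":0.1,"y":-0.5,"z":-5.8,"ax":0,"ay":0,"az":0.4}]'
python3 see.py 8
```

```text
t: 12.65
position: [0.4731, -0.2983, 0.1081]
eef_rot: [-1.969, -2.445, 0.007]
contact_force: [-0.3, 0.5, 0.2]
opening: 0.796
12.65 [ 0.47310349 -0.29833273  0.10809267] [-0.0686 -0.0405  0.1081] [-0.3  0.5  0.2] 0.795812585365057
```

View pics/m_8.png

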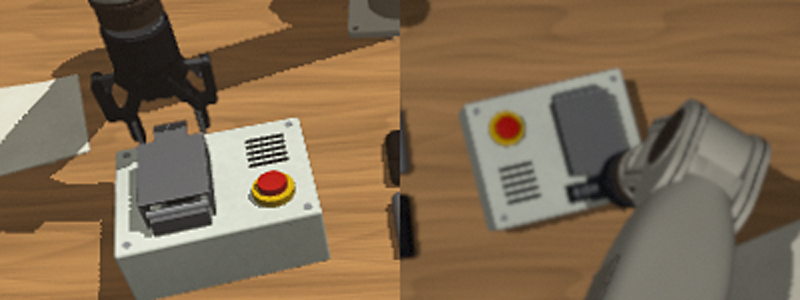

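Fingers straddle the tab (scene crop, around 170,125). Close.

```bash
python3 -m handwheel '[{"fingers":0.6,"x":0,"y":0,"z":0,"ax":0,"ay":0,"az":0},{"fingers":0.6,"x":0,"y":0,"z":0,"ax":0,"ay":0,"az":0},{"fingers":0.6,"x":0,"y":0,"z":0,"ax":0,"ay":0,"az":0},{"fingers":0.6,"x":0,"y":0,"z":0,"ax":0,"ay":0,"az":0},{"fingers":0.6,"x":0,"y":0,"z":0,"ax":0,"ay":0,"az":0}]' 20
python3 see.py 9
```

```text
t: 13.25
position: [0.4745, -0.2992, 0.1098]
eef_rot: [1.969, 2.446, -0.006]
contact_force: [-0.6, 0.4, 5.9]
opening: 0.466
13.25 [ 0.47451287 -0.2991652   0.10983172] [-0.0674 -0.0416  0.1098] [-0.6  0.4  5.9] 0.4660094883798138
```

View pics/m_9.png

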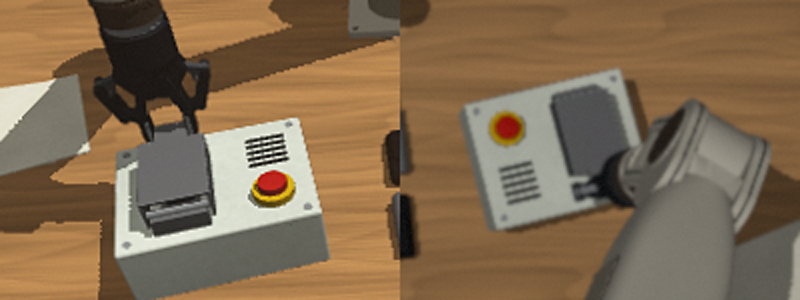

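```bash
python3 - <<'E'
import numpy as np
a=np.deg2rad(np.arange(0,109,6));r=13.38;p=np.deg2rad(6.2)
dx=-r*np.cos(a+p)+r*np.cos(p);dz=r*np.sin(a+p)-r*np.sin(p)
T=np.c_[np.arange(0,109,6),dx*.978,dx*.208,dz]
for k in range(0,len(T)):
    b=T[(max(k-1,0)//5)*5];print(T[k].round(1),(T[k]-b)[1:].round(2))
E
```

```text
[0. 0. 0. 0.] [0. 0. 0.]
[6.  0.2 0.  1.4] [0.22 0.05 1.38]
[12.   0.6  0.1  2.7] [0.58 0.12 2.73]
[18.   1.1  0.2  4. ] [1.07 0.23 4.04]
[24.   1.7  0.4  5.3] [1.7  0.36 5.29]
[30.   2.4  0.5  6.5] [2.45 0.52 6.46]
[36.   3.3  0.7  7.5] [0.87 0.18 1.09]
[42.   4.3  0.9  8.5] [1.84 0.39 2.07]
[48.   5.4  1.1  9.4] [2.91 0.62 2.95]
[54.   6.5  1.4 10.2] [4.06 0.86 3.71]
[60.   7.7  1.6 10.8] [5.28 1.12 4.34]
[66.   9.   1.9 11.3] [1.28 0.27 0.5 ]
[72.  10.3  2.2 11.7] [2.6  0.55 0.86]
[78.  11.7  2.5 11.9] [3.96 0.84 1.07]
[84.  13.1  2.8 11.9] [5.33 1.13 1.14]
[90.  14.4  3.1 11.9] [6.69 1.42 1.06]
[96.  15.8  3.4 11.6] [ 1.35  0.29 -0.22]
[102.   17.1   3.6  11.3] [ 2.67  0.57 -0.59]
[108.   18.4   3.9  10.8] [ 3.95  0.84 -1.1 ]
```

```bash
python3 -m handwheel '[{"fingers":0.6,"x":0.2,"y":0,"z":1.4,"ax":0,"ay":0,"az":0},{"fingers":0.6,"x":0.6,"y":0.1,"z":2.7,"ax":0,"ay":0,"az":0},{"fingers":0.6,"x":1.1,"y":0.2,"z":4.0,"ax":0,"ay":0,"az":0},{"fingers":0.6,"x":1.7,"y":0.4,"z":5.3,"ax":0,"ay":0,"az":0},{"fingers":0.6,"x":2.4,"y":0.5,"z":6.5,"ax":0,"ay":0,"az":0}]'
python3 see.py 10
```

```text
t: 13.85
position: [0.498, -0.2939, 0.1735]
eef_rot: [-1.97, -2.446, 0.007]
contact_force: [3.5, -0.5, -5.0]
opening: 0.456
13.85 [ 0.49796374 -0.29394282  0.17346715] [-0.0433 -0.0414  0.1735] [ 3.5 -0.5 -5. ] 0.45565624314638037
```

View pics/m_10.png

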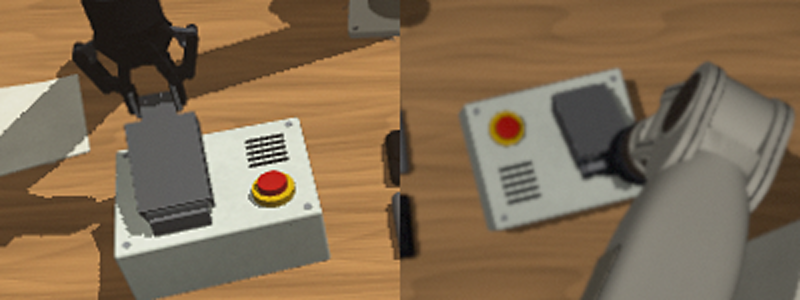

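Guard is rising about 30° with the fingers holding the tab; forces are small. Continue.

```bash
python3 -m handwheel '[{"fingers":0.6,"x":0.9,"y":0.2,"z":1.1,"ax":0,"ay":0,"az":0},{"fingers":0.6,"x":1.8,"y":0.4,"z":2.1,"ax":0,"ay":0,"az":0},{"fingers":0.6,"x":2.9,"y":0.6,"z":2.9,"ax":0,"ay":0,"az":0},{"fingers":0.6,"x":4.1,"y":0.9,"z":3.7,"ax":0,"ay":0,"az":0},{"fingers":0.6,"x":5.3,"y":1.1,"z":4.3,"ax":0,"ay":0,"az":0}]'
python3 see.py 11
```

```text
t: 14.45
position: [0.5492, -0.2827, 0.216]
eef_rot: [-1.968, -2.443, 0.01]
contact_force: [-3.5, 0.4, 1.2]
opening: 0.463
14.45 [ 0.54921295 -0.28271864  0.21601448] [ 0.0091 -0.0411  0.216 ] [-3.5  0.4  1.2] 0.4631285013752899
```

View pics/m_11.png

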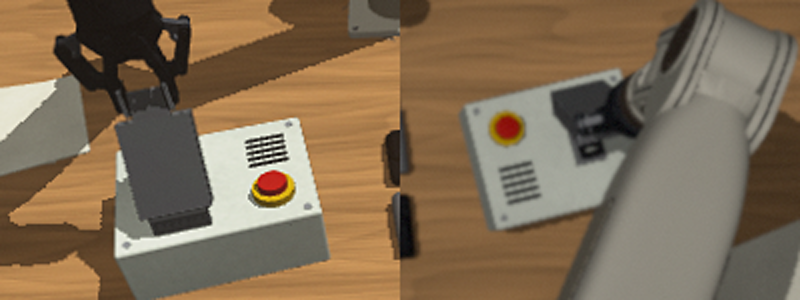

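```bash
python3 -m handwheel '[{"fingers":0.6,"x":1.3,"y":0.3,"z":0.5,"ax":0,"ay":0,"az":0},{"fingers":0.6,"x":2.6,"y":0.5,"z":0.9,"ax":0,"ay":0,"az":0},{"fingers":0.6,"x":4,"y":0.8,"z":1.1,"ax":0,"ay":0,"az":0},{"fingers":0.6,"x":5.3,"y":1.1,"z":1.1,"ax":0,"ay":0,"az":0},{"fingers":0.6,"x":6.7,"y":1.4,"z":1.1,"ax":0,"ay":0,"az":0}]'
python3 see.py 12
```

```text
t: 15.05
position: [0.6168, -0.2679, 0.2273]
eef_rot: [-1.968, -2.445, 0.006]
contact_force: [-2.7, 2.9, 0.2]
opening: 0.464
15.05 [ 0.61679632 -0.26789345  0.22730305] [ 0.0783 -0.0406  0.2273] [-2.7  2.9  0.2] 0.46419525022118113
```

View pics/m_12.png

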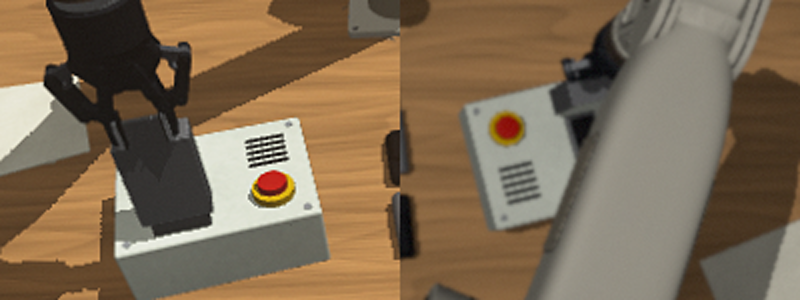

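```bash
python3 -m handwheel '[{"fingers":0.6,"x":1.0,"y":0.2,"z":-0.1,"ax":0,"ay":0,"az":0},{"fingers":0.6,"x":2.0,"y":0.4,"z":-0.3,"ax":0,"ay":0,"az":0},{"fingers":0.6,"x":2.0,"y":0.4,"z":-0.3,"ax":0,"ay":0,"az":0},{"fingers":-0.4,"x":2.0,"y":0.4,"z":0,"ax":0,"ay":0,"az":0},{"fingers":-0.4,"x":2.0,"y":0.4,"z":1.5,"ax":0,"ay":0,"az":0}]'
python3 see.py 13
```

```text
t: 15.65
position: [0.6365, -0.2652, 0.2402]
eef_rot: [-1.968, -2.443, 0.01]
contact_force: [-0.4, -0.4, -1.1]
opening: 0.701
15.65 [ 0.6364971  -0.2652012   0.24022734] [ 0.0981 -0.0421  0.2402] [-0.4 -0.4 -1.1] 0.7012089293122108
```

View pics/m_13.png

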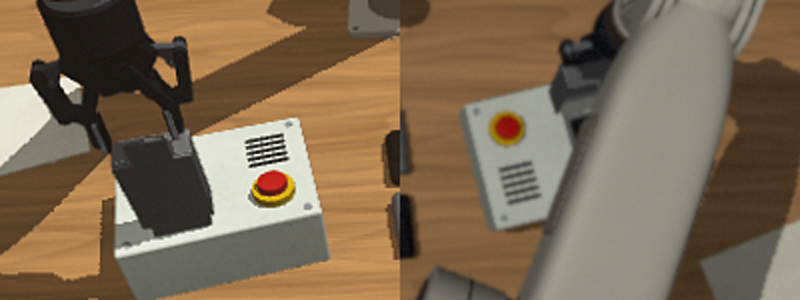

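```bash
python3 -m handwheel '[{"fingers":-0.4,"x":0,"y":0,"z":3,"ax":0,"ay":0,"az":0},{"fingers":-0.4,"x":0,"y":0,"z":6,"ax":0,"ay":0,"az":0},{"fingers":-0.4,"x":-3,"y":-0.6,"z":7,"ax":0,"ay":0,"az":0},{"fingers":0.5,"x":-7,"y":-1.4,"z":7,"ax":0,"ay":0,"az":0},{"fingers":1,"x":-11.5,"y":-2.3,"z":7,"ax":0,"ay":0,"az":0}]'
python3 -m handwheel '[{"fingers":1,"x":-3,"y":-0.6,"z":0,"ax":0,"ay":0,"az":0},{"fingers":1,"x":-6,"y":-1.2,"z":-2,"ax":0,"ay":0,"az":0},{"fingers":1,"x":-6,"y":-1.2,"z":-4,"ax":0,"ay":0,"az":0},{"fingers":1,"x":-6,"y":-1.2,"z":-4,"ax":0,"ay":0,"az":0}]'
python3 see.py 14
```

```text
t: 16.25
position: [0.5222, -0.2885, 0.3118]
eef_rot: [1.968, 2.447, -0.007]
contact_force: [0.5, -1.5, 0.9]
opening: 0.367
t: 16.65
position: [0.4602, -0.2997, 0.2701]
eef_rot: [-1.969, -2.441, 0.008]
contact_force: [-0.3, 0.3, 0.1]
opening: -0.003
16.65 [ 0.46019439 -0.29967275  0.27011344] [-0.0815 -0.0391  0.2701] [-0.3  0.3  0.1] -0.002569308393554141
```

View pics/m_14.png

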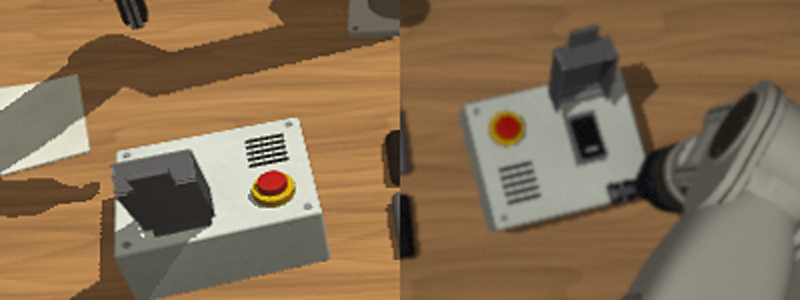

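```bash
python3 - <<'E'
from h import *
P=w('box',-.017,-.04,.113);print(P.round(4),proj('top',P))
r=cams.place_of('top','rocker_press');print([(q['conf'],q['xy'],unproj('top',[q['xy']],.113)[0].round(4)) for q in r])
r=cams.regions_of('top','rocker');
for q in r[:2]:
    X=unproj('top',np.argwhere(q['pixels'])[:,::-1],.105);L=np.array([l('box',x) for x in X]);print(q['conf'],q['pixels'].sum(),L.mean(0),L.min(0),L.max(0))
s=state();print((w('box',-.019,-.04,.15)-s['position'])*100)
E
```

```text
[ 0.5234 -0.2871  0.113 ] [[445.87795224 215.76759904]]
[(0.61, [450.6, 213.6], array([ 0.5294, -0.3012,  0.113 ]))]
0.81 250 [ 0.0065005  -0.04128398  0.105     ] [-0.02299748 -0.06115763  0.105     ] [ 0.03604487 -0.02160023  0.105     ]
[  5.77517385   1.26113848 -12.3523476 ]
```

```bash
python3 -m handwheel '[{"fingers":1,"x":3,"y":0.6,"z":-3,"ax":0,"ay":0,"az":0},{"fingers":1,"x":5.8,"y":1.2,"z":-7,"ax":0,"ay":0,"az":0},{"fingers":1,"x":5.8,"y":1.2,"z":-11,"ax":0,"ay":0,"az":0},{"fingers":1,"x":5.8,"y":1.2,"z":-13.5,"ax":0,"ay":0,"az":0},{"fingers":1,"x":5.8,"y":1.2,"z":-13.5,"ax":0,"ay":0,"az":0}]'
python3 see.py 15
```

```text
t: 17.35
position: [0.5194, -0.286, 0.1335]
eef_rot: [-1.963, -2.442, 0.009]
contact_force: [-0.3, 0.0, 0.7]
opening: 0.002
17.35 [ 0.51941334 -0.28603598  0.13346584] [-0.0207 -0.0381  0.1335] [-0.3  0.   0.7] 0.0021209164240821618
```

View pics/m_15.png

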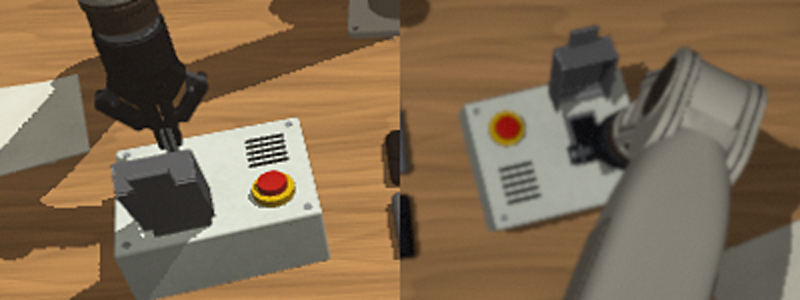

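```bash
python3 -m handwheel '[{"fingers":1,"x":0.1,"y":-0.1,"z":-1,"ax":0,"ay":0,"az":0},{"fingers":1,"x":0.1,"y":-0.1,"z":-1.8,"ax":0,"ay":0,"az":0},{"fingers":1,"x":0.1,"y":-0.1,"z":-2.2,"ax":0,"ay":0,"az":0}]'
python3 -m handwheel '[{"fingers":1,"x":0,"y":0,"z":-0.4,"ax":0,"ay":0,"az":0},{"fingers":1,"x":0,"y":0,"z":-0.6,"ax":0,"ay":0,"az":0}]'
python3 -m handwheel '[{"fingers":1,"x":0,"y":0,"z":-0.2,"ax":0,"ay":0,"az":0}]'
```

```text
t: 17.75
position: [0.5219, -0.289, 0.1157]
eef_rot: [1.97, 2.447, -0.006]
contact_force: [-0.4, 0.3, -0.1]
opening: -0.001
t: 17.95
position: [0.5212, -0.2891, 0.1099]
eef_rot: [-1.97, -2.446, 0.008]
contact_force: [-2.6, -0.5, 4.0]
opening: 0.001
t: 18.05
position: [0.5212, -0.2891, 0.1082]
eef_rot: [-1.97, -2.446, 0.009]
contact_force: [-4.6, 0.8, 5.6]
opening: 0.0
```

```bash
python3 -m handwheel '[{"fingers":1,"x":0,"y":0,"z":-0.2,"ax":0,"ay":0,"az":0},{"fingers":1,"x":0,"y":0,"z":-0.4,"ax":0,"ay":0,"az":0}]'
python3 -m handwheel '[{"fingers":1,"x":0,"y":0,"z":-0.2,"ax":0,"ay":0,"az":0}]'
python3 -m handwheel '[{"fingers":1,"x":0,"y":0,"z":-0.2,"ax":0,"ay":0,"az":0}]'
```

```text
t: 18.25
position: [0.5207, -0.2893, 0.1047]
eef_rot: [-1.97, -2.446, 0.01]
contact_force: [-9.2, 1.0, 18.5]
opening: -0.0
t: 18.35
position: [0.5208, -0.2894, 0.1045]
eef_rot: [1.971, 2.447, -0.009]
contact_force: [-11.9, 3.0, 25.4]
opening: -0.006
t: 18.45
position: [0.5208, -0.2894, 0.1043]
eef_rot: [1.97, 2.446, -0.009]
contact_force: [-15.1, 4.6, 33.9]
opening: 0.001
```

```bash
python3 -m handwheel '[{"fingers":1,"x":0,"y":0,"z":0,"ax":0,"ay":0,"az":0},{"fingers":1,"x":0,"y":0,"z":0,"ax":0,"ay":0,"az":0},{"fingers":1,"x":0,"y":0,"z":2,"ax":0,"ay":0,"az":0},{"fingers":1,"x":-3,"y":-0.5,"z":6,"ax":0,"ay":0,"az":0},{"fingers":1,"x":-8,"y":-1.5,"z":10,"ax":0,"ay":0,"az":0}]'
python3 -m handwheel '[{"fingers":1,"x":-5,"y":-1,"z":2,"ax":0,"ay":0,"az":0},{"fingers":1,"x":-10,"y":-2,"z":4,"ax":0,"ay":0,"az":0},{"fingers":1,"x":-10,"y":-2,"z":4,"ax":0,"ay":0,"az":0},{"fingers":1,"x":-10,"y":-2,"z":4,"ax":0,"ay":0,"az":0}]'
python3 see.py 16
python3 - <<'E'
from h import *
a=cv2.imread('pics/top_14.png')[180:240,400:480];b=cv2.imread('pics/top_16.png')[180:240,400:480]
cv2.imwrite('pics/cmp.png',cv2.resize(np.hstack([a,b]),None,fx=5,fy=5,interpolation=cv2.INTER_CUBIC))
cv2.imwrite('pics/all.png',cv2.imread('pics/top_16.png'))
D=pickle.load(open('D.pkl','rb'));
for t in('mouse','screwdriver','can','blank'):
    q=cams.regions_of('top',t);print(t,D['top',t][0]['xy'],[k['xy'] for k in q])
E
```

```text
t: 18.95
position: [0.4545, -0.3013, 0.1915]
eef_rot: [1.966, 2.449, -0.005]
contact_force: [-0.0, -1.3, 0.8]
opening: 0.001
t: 19.35
position: [0.3531, -0.3222, 0.2316]
eef_rot: [1.971, 2.443, -0.006]
contact_force: [-0.2, -0.0, 0.2]
opening: -0.001
19.35 [ 0.35307218 -0.32218351  0.23156373] [-0.1909 -0.0388  0.2316] [-0.2 -0.   0.2] -0.0010725165503495926
mouse [346.2, 256.2] [[344.6, 252.9], [440.7, 171.0]]
screwdriver [343.8, 202.5] [[347.1, 210.4]]
can [338.2, 135.9] [[334.3, 137.1]]
blank [268.5, 210.4] [[198.3, 207.8], [286.9, 134.7], [266.7, 194.8], [431.4, 212.6]]
```

View pics/cmp.png

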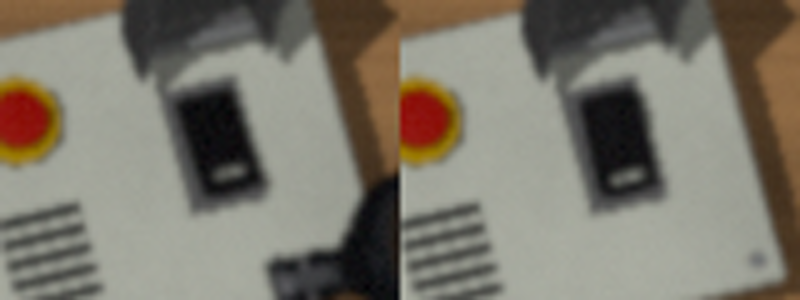

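View pics/all.png

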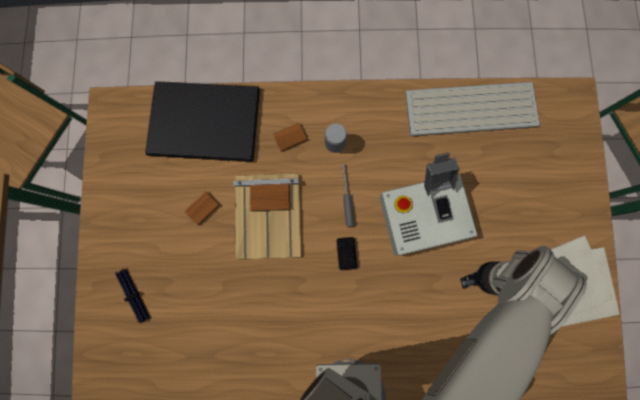

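View pics/scene_16.png

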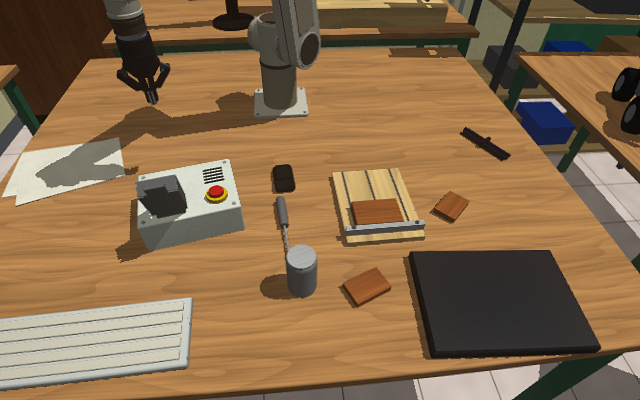

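```bash
python3 - <<'E'
from h import *
fb=lambda p:[boxpts(.08,.12,.018,.042,p)]
cams.snapshot('top');r=[q for q in cams.regions_of('top','blank') if np.linalg.norm(np.array(q['xy'])-[267,196])<12]
if r:
    x,v=fit({'top':r[0]['pixels']},fb,[*w('pal',.055,-.01,0)[:2],.02]);print(l('pal',[*x[:2],0]),x[2]-R['pal'][2],v)
print(state()['qvel'].round(3),bot.hand_in())
E
```

```text
[ 0.05465562 -0.00958579  0.        ] 0.03412854440163557 0.050369259173782543
the job is handed in; nothing more can be done
[-0.007 -0.006  0.     0.004 -0.    -0.002] None
```

I completed all three steps in order and handed the job in at about 19.5 s of the 64 s; it reported no verdict. No check I made contradicted success.

- **Blank:** I pushed it with both fingertips until it met the stop bar, at about 12 N. My last measurement puts it at pallet x ≈ 54.7 mm, y ≈ −10 mm. Its angle read 0.034 rad in that fit and −0.011 rad in an earlier one. The spread is network-mask noise, and both are inside the 0.05 rad limit. A fit from the scene camera failed because the network returned the whole pallet as the blank, so I discarded it.
- **Guard:** I gripped the lifting tab, swung it past vertical and let go. It has stood open by itself in every picture since.
- **Rocker:** I pressed the near end down to a hard stop, about 9 mm of travel, with a final force of about 34 N. The depth matches the geometry for fully switched over, and the picture shows the rocker slightly changed. I could not read its angle directly.
- **Bystanders:** The mouse, screwdriver and can look unmoved when the start and end pictures are compared. The networks' own positions for them differ by up to 8 px between frames, which I took as noise. I did not touch the emergency stop, and it looks unchanged.

During the first approach to the pallet, joint 6 reached the end of its range, so the arm stopped short and came down early beside the mouse and screwdriver. I raised it again and turned the wrist half a turn before carrying on; nothing was moved.

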